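Hang the glaze samples in order

ROBOT

A 6-joint arm with a two-finger parallel gripper is mounted at the origin on the work surface. World frame = base frame: x ahead of the robot, y to its left, z up, the work surface at z = 0. Lengths are in m, angles in degrees, forces in N, time in s.
With the tool pointing down it reaches from about 0.275 to 0.85 m from the base axis. Payload 5.2 kg.
Tool frame: the origin (TCP) lies at the very end of the fingers, on their centre line; the grasp point (between the pads) lies 19 mm behind it; z points along the fingers, y is the line along which they close (so a half turn about z gives the same grasp; the last joint's range is limited). The gripper opens to 85 mm and grips with 20 to 120 N. Pads are 22 mm wide; open, the fingers measure 114 mm over their backs; the gripper's body (76 mm by 85 mm) begins 54 mm behind the grasp point. The pads swing forward as they close: fully open they stand 13 mm farther back than shut.
Start: joints at [-75.562, 14.817, 87.949, -0, 77.235, -11.62], TCP at [0.242, -0.494, 0.231] pointing down, gripper open.
Joint ranges: [-179.93, 179.93], [-52.35, 119.4], [10.71, 147.94], [-69.91, 249.91], [12.55, 155.21], [-178.61, 178.61]. Speed limits (degrees/s): [147.25, 147.25, 180, 180, 180, 180].

INTERFACE

Orientations are given as [roll, pitch, yaw] about the fixed x, y, z axes, in that order (R = Rz(yaw) Ry(pitch) Rx(roll)).
In Python, from bench import robot gives the robot as it stands. Calls block until the motion is done:
- robot.movep(position, orientation): joint-space move of the TCP to a pose.
- robot.line_to(position, rot=None, max_speed=0.15, until_force=None): straight line of the TCP; rot=None keeps the orientation; max_speed is the mean speed in m/s. With until_force (N) it stops when the force on the tool has changed by that much, and returns True; else False.
- robot.set_joints(angles): joint-space move.
- robot.move_gripper(opening): finger opening in m; the grip force is fixed at half the most; returns when the fingers have stopped.
- robot.wait(seconds).
- robot.inverse_kinematics(position, orientation): joint angles nearest the present ones, or None.
- robot.get_obs(): the state.
- robot.capture(name): name is "scene" or "top"; returns a dict with "color" (400x640x3 uint8, blue, green, red), "fx", "fy", "cx", "cy" (pixels), "pose" (4x4, takes a point from camera to world coordinates). Camera axes: x right, y down, z forward; pixel columns grow to the right and rows downward; lengths in m; the calibration is good to about 2 mm. A picture is of the moment at which its call begins. There is no depth.
A pose or a line that the arm cannot do raises robot.Unreachable and nothing moves.
- robot.job_done(): hands the job in; it is judged then, once.
The state is a dict: "clock": time; "joint_positions": joint angles; "joint_velocities": joint speeds; "joint_torque": joint torques, N m; "tcp_pos": TCP position; "orientation": TCP orientation; "wrist_force": force on the tool from outside, world axes, zero at the start; "ft_torque": the same for the moment, N m; "gripper_width": finger opening in m; "finger_force": force on a finger pad.
Only numpy, scipy, OpenCV 4.12 (cv2) and the standard library are available. Lean on these libraries where they do the work, as an engineer would, in place of code of your own. Each camera call takes 0.05 s, during which the arm holds its last target. There are 200 camera calls.

TASK

The green glaze sample already hangs at the back of the hook. Take the blue sample from the drying rack and hang it by its window on the hook in front of the green one, then hang the yellow sample in front of the blue one, so that all three hang on the bar from long to short.

Things in the scene. Friction and masses are not known exactly. Their poses are not given: they have to be found in the camera images.
- hook: Fixed steel hook stand on a dark wooden foot 110x130x18 mm. Origin: foot's underside, below the post; z up. From the post top a level 8 mm bar, axis at z=230, runs 125 mm along the stand's -x (roughly to the robot); its tip then turns up 8 (ends x=-135; top z=242). Nothing above the bar. Samples go on over the tip, bar through window, then down; hung, a sample's origin is 14 below the bar axis (z=216).
- green_sample: Green, 165 mm tall, hanging loose on the bar, 20-32 mm from the post. All samples: flat clay plate 56 wide (y), 12 thick (x), glazed all over but for a cream foot, both faces alike; window 34 wide, 36 high, through x; top bar 14 high, side bars 11. Origin: window centre, 32 below the top edge; z to the top edge.
- blue_sample: Blue, 135 mm tall, 0.16 kg, shaped like the green (origin: window centre, 32 below top; y = 56 mm width, x = thickness). Stands loose and upright in a fixed pale wooden rack (200x90, 35 high), lowest 27 mm in a 15 wide slot along its y; lift straight up. Slots 60 apart along x; any order. The others hold the yellow and a plain cream one, 120 tall, with no window.
- yellow_sample: Yellow, 105 mm tall, 0.12 kg, shaped like the green (origin: window centre, 32 below top; y = 56 mm width, x = thickness). Stands in another slot of the same rack, lifted the same way.
There are look-alikes about, which are no part of the job. Several things have the shape of the blue_sample; the one meant has the colours described above.

How it is judged (in metres and radians):
On the way, in this order (a step that is already met when the one before it is completed fails the run):
1. the blue sample hangs released on the hook bar, the yellow one not yet (x of blue_sample in the frame of hook between -0.132 and -0.006 m and y of blue_sample in the frame of hook between -0.025 and 0.025 m and z of blue_sample in the frame of hook between 0.206 and 0.224 m and angle between blue_sample's own z axis and vertical below 0.3 rad and contact force between blue_sample and hook above 0.2 N and contact force between the fingers and blue_sample below 0.1 N and linear speed of blue_sample below 0.05 m/s), for 0.2 s.
2. the yellow sample hangs released on the hook bar, with the blue one (x of yellow_sample in the frame of hook between -0.132 and -0.006 m and y of yellow_sample in the frame of hook between -0.025 and 0.025 m and z of yellow_sample in the frame of hook between 0.206 and 0.224 m and angle between each of yellow_sample, blue_sample's own z axis and vertical below 0.3 rad and contact force between each of yellow_sample, blue_sample and hook above 0.2 N and contact force between the fingers and yellow_sample below 0.1 N and x of blue_sample in the frame of hook between -0.132 and -0.006 m and y of blue_sample in the frame of hook between -0.025 and 0.025 m and z of blue_sample in the frame of hook between 0.206 and 0.224 m and contact force between the fingers and blue_sample below 0.1 N), for 0.2 s.
At the end, for the whole second after the job is handed in: Green, blue and yellow samples all hang by their windows on the hook bar, in that order from the post to the tip (blue was hung before yellow), released, their weight on the bar, within 25 mm sideways of it, within 17 degrees of upright and at rest (under 0.05 m/s) (all of step 2 and x of green_sample in the frame of hook between -0.132 and -0.006 m and y of green_sample in the frame of hook between -0.025 and 0.025 m and z of green_sample in the frame of hook between 0.206 and 0.224 m and angle between green_sample's own z axis and vertical below 0.3 rad and contact force between green_sample and hook above 0.2 N and contact force between the fingers and green_sample below 0.1 N and linear speed of each of green_sample, blue_sample, yellow_sample below 0.05 m/s); the robot touches nothing.
It fails at once if the green sample is knocked off the hook (height (world z) of green_sample below 0.17 m).
It also fails if it takes over 72 s, if anything falls off the work surface, if the arm or the gripper's body presses on something with over 40 N, if the wrist force passes 120 N, or if a joint passes its speed limit or range.

## Working session

There is one attempt and no reset: what is moved stays moved. The work goes in short steps, each a Python script; the robot and the scene stay as the last script left them, time stands still between calls to the robot, and variables do not carry over. Pictures are saved under pics/ and viewed, at most 10 in all, crops included, and the job is handed in when it is done.

```bash
mkdir -p pics; python3 - <<'E'
from bench import robot
import cv2,numpy as np
for n in("scene","top"):
    c=robot.capture(n);cv2.imwrite(f"pics/{n}0.png",c["color"]);print(n,c["fx"],c["fy"],c["cx"],c["cy"]);print(np.round(c["pose"],4))
o=robot.get_obs();print(o["orientation"],o["clock"])
E
```

```text
scene 426.4325989643405 426.4325989643405 316.50082103296006 189.5491887882626
[[ 0.2406  0.6567 -0.7147  1.2968]
 [ 0.9705 -0.1522  0.1868 -0.1367]
 [ 0.0139 -0.7386 -0.674   0.7897]
 [ 0.      0.      0.      1.    ]]
top 458.1164175399492 458.1164175399492 314.4148684038681 205.0924368345661
[[-1.1240e-01 -9.7270e-01  2.0290e-01  4.1940e-01]
 [-9.9370e-01  1.1010e-01 -2.2600e-02  7.0300e-02]
 [-3.0000e-04 -2.0410e-01 -9.7890e-01  1.0425e+00]
 [ 0.0000e+00  0.0000e+00  0.0000e+00  1.0000e+00]]
[-1.79906365e+02 -1.92360653e-02  2.60583277e+01] 0.1
```

View pics/scene0.png

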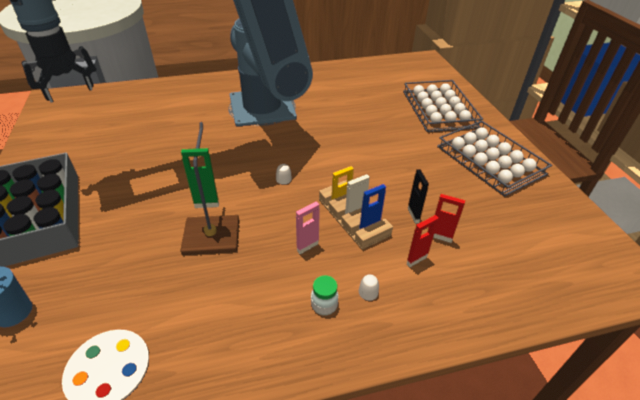

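View pics/top0.png

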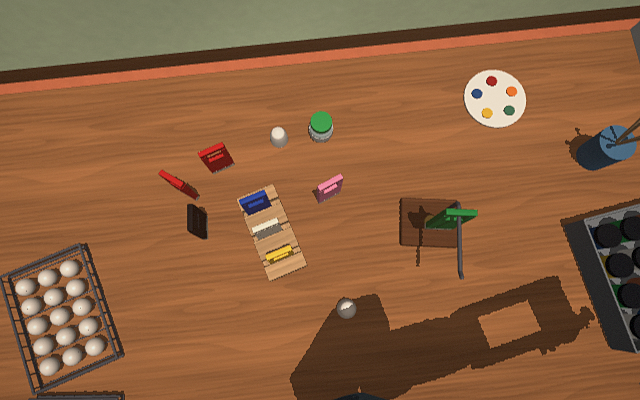

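The scene view shows the rack with yellow (343,180), cream (358,193) and blue (373,206); the hook with green is at (205,190). Around them stand pink (308,228), black (418,195) and two red (448,218; 422,242). In the top view blue is at (255,202), yellow at (280,254), and the hook bar runs (457,205)→(460,275). Only the blue one in the rack fits the description. I'll enlarge it to confirm.

```bash
python3 - <<'E'
import cv2,numpy as np
t=cv2.imread("pics/top0.png");s=cv2.imread("pics/scene0.png")
f=lambda im,x,y:cv2.resize(im[y:y+75,x:x+100],(400,300),interpolation=cv2.INTER_NEAREST)
f2=lambda im,x,y:cv2.resize(im[y:y+150,x:x+200],(400,300),interpolation=cv2.INTER_NEAREST)
cv2.imwrite("pics/crop1.png",np.vstack([np.hstack([cv2.resize(t[180:285,210:350],(400,300),interpolation=0),f(s,310,160)]),np.hstack([f(t,390,200),cv2.resize(s[115:265,140:340],(400,300),interpolation=0)])]))
E
```

```text
(no output)
```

View pics/crop1.png

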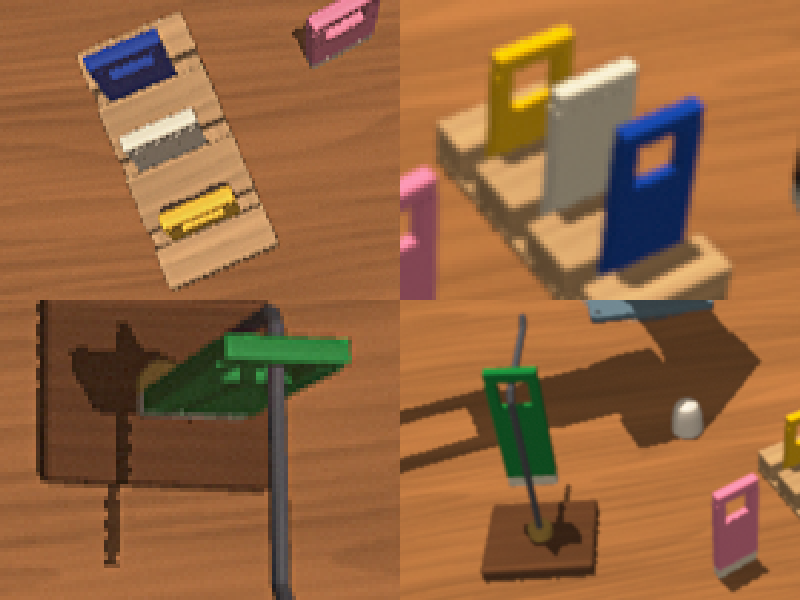

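The crop confirms it: the glossy blue windowed sample in the rack, with the yellow windowed one two slots away and the cream one between, without a window. The bright top faces are clear in the top view, so I'll measure those and the bar.

```bash
cat > h.py <<'E'
import cv2,numpy as np
def ray(c,u,v):
    T=np.array(c["pose"]);d=T[:3,:3]@np.array([(u-c["cx"])/c["fx"],(v-c["cy"])/c["fy"],1]);return T[:3,3],d
def onplane(c,px,z):
    out=[]
    for u,v in np.reshape(px,(-1,2)):
        o,d=ray(c,u,v);out.append(o+d*(z-o[2])/d[2])
    return np.array(out)
def tri(c1,p1,c2,p2):
    o1,d1=ray(c1,*p1);o2,d2=ray(c2,*p2)
    s=np.linalg.lstsq(np.c_[d1,-d2],o2-o1,rcond=None)[0];a,b=o1+s[0]*d1,o2+s[1]*d2
    return (a+b)/2,np.linalg.norm(a-b)
def mask(im,h0,h1,box,smin=120,vmin=0):
    h=cv2.cvtColor(im,cv2.COLOR_BGR2HSV);m=cv2.inRange(h,(h0,smin,vmin),(h1,255,255))
    k=np.zeros_like(m);x0,y0,x1,y1=box;k[y0:y1,x0:x1]=m[y0:y1,x0:x1];return k,h[...,2]
def top(c,h0,h1,box,z,vthr):
    m,v=mask(c["color"],h0,h1,box,vmin=vthr)
    n,l,st,_=cv2.connectedComponentsWithStats(m,connectivity=8);i=1+np.argmax(st[1:,4])
    p=np.argwhere(l==i)[:,::-1].astype(float)
    w=onplane(c,p,z)[:,:2].astype(np.float32)
    return w,cv2.minAreaRect(w*1000),st[i,4]
E
python3 - <<'E'
from bench import robot
from h import *
t=robot.capture("top");s=robot.capture("scene")
for n,h0,h1,b,z in(("blue",105,130,(235,180,275,220),.143),("yel",20,32,(255,235,300,270),.113),("green",50,80,(430,200,480,240),.248)):
    m,v=mask(t["color"],h0,h1,b);hv=np.sort(v[m>0]);th=cv2.threshold(hv,0,255,cv2.THRESH_OTSU)[0]
    w,r,a=top(t,h0,h1,b,z,int(th)+1);print(n,len(hv),th,a,np.round(r[0],1),np.round(r[1],1),round(r[2],1),"mean",w.mean(0).round(4))
    q=cv2.boxPoints(r);print(q.round(0).tolist())
# bar: dark, unsaturated
hs=cv2.cvtColor(t["color"],cv2.COLOR_BGR2HSV)
m=cv2.inRange(hs,(0,0,0),(180,90,150));P=[]
for row in range(218,285,3):
    x=np.flatnonzero(m[row,450:472])+450
    if len(x):P.append((x.mean(),row));print(row,x.min(),x.max(),end="; ")
print()
P=np.array(P);w=onplane(t,P,.23);print(w[::3].round(4).tolist())
hs=cv2.cvtColor(s["color"],cv2.COLOR_BGR2HSV);m=cv2.inRange(hs,(0,0,0),(180,90,150))
for row in range(118,150,3):
    x=np.flatnonzero(m[row,190:212])+190;print(row,x.min() if len(x) else '',x.max() if len(x) else '',end="; ")
E
```

```text
blue 291 111.0 137 [636.2 172.4] [10.3 54.2] 16.7 mean [0.6362 0.1725]
[[623.0, 197.0], [639.0, 145.0], [649.0, 148.0], [633.0, 200.0]]
yel 215 181.0 173 [520.4 132.1] [16.6 54. ] 16.9 mean [0.5217 0.1323]
[[505.0, 156.0], [520.0, 104.0], [536.0, 109.0], [520.0, 160.0]]
green 465 96.0 189 [ 542.5 -204.7] [54.7 11.4] 79.0 mean [ 0.5425 -0.204 ]
[[532.0, -230.0], [543.0, -233.0], [553.0, -179.0], [542.0, -177.0]]
218 457 460; 221 457 461; 224 457 460; 227 457 460; 230 457 461; 233 457 461; 236 457 461; 239 457 461; 242 457 461; 245 458 461; 248 458 461; 251 458 461; 254 458 461; 257 458 461; 260 458 461; 263 458 461; 266 458 461; 269 458 461; 272 458 462; 275 459 462; 278 460 463; 
[[0.535, -0.2036, 0.23], [0.5188, -0.2007, 0.23], [0.5027, -0.1988, 0.23], [0.4866, -0.1968, 0.23], [0.4709, -0.194, 0.23], [0.4552, -0.1912, 0.23], [0.4396, -0.1893, 0.23]]
118  ; 121  ; 124 200 202; 127 200 202; 130 200 201; 133 199 201; 136 198 200; 139 198 200; 142 197 199; 145 196 199; 148  ;
```

```bash
python3 - <<'E'
from bench import robot
from h import *
t=robot.capture("top");s=robot.capture("scene")
p,e=tri(t,(461.5,279),s,(201,123.5));print("tip",p.round(4),round(e,4))
g=np.array([.5425,-.2045]);d=np.array([np.cos(np.radians(-8.7)),np.sin(np.radians(-8.7))])
print("stand from tip",(p[:2]+.131*d).round(4),"from green",(g+.026*d).round(4))
D=[180,0,17]
robot.line_to([.242,-.494,.40],max_speed=.25)
robot.movep([.636,.1725,.30],D)
robot.line_to([.636,.1725,.092])
robot.move_gripper(.04)
o=robot.get_obs();print(o["clock"],o["gripper_width"],o["finger_force"],o["wrist_force"],o["tcp_pos"])
robot.line_to([.636,.1725,.30])
o=robot.get_obs();print(o["clock"],o["gripper_width"],o["finger_force"],o["wrist_force"])
a=robot.capture("top")["color"];b=robot.capture("scene")["color"]
cv2.imwrite("pics/l1.png",np.vstack([a[100:400,150:550],b[50:350,150:550]]))
E
```

```text
tip [ 0.4272 -0.1884  0.234 ] 0.0
stand from tip [ 0.5567 -0.2082] from green [ 0.5682 -0.2084]
5.7917 0.055428562472351034 63.023301512002945 [-0.35995134 -1.82644233  4.77703792] [0.6365422  0.17240108 0.09290552]
7.325 0.05538183996431306 63.43940734863281 [ 0.48072981  0.29676801 -1.88057089]
```

View pics/l1.png

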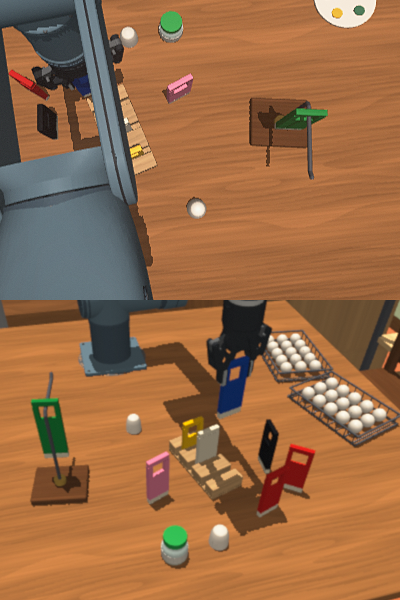

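Blue is held upright at (232,385 in the picture), and the green sample and hook are undisturbed. Next I'll thread it over the tip.

```bash
cat >> h.py <<'E'
A=np.radians(-8.7);d=np.array([np.cos(A),np.sin(A)])
G=np.array([.5425,-.1968-(.5425-.4866)*np.tan(-A)*1.0])  # bar line at green
def at(s,z): return [*(G-s*d),z]   # s: distance in front of green along bar
H=[180,0,-8.7]
E
python3 - <<'E'
from bench import robot
from h import *
robot.movep(at(.19,.33),H)
robot.line_to(at(.19,.215),max_speed=.2)
f=robot.line_to(at(.105,.215),max_speed=.08,until_force=5)
o=robot.get_obs();print(f,o["clock"],np.round(o["tcp_pos"],4),np.round(o["wrist_force"],2))
b=robot.capture("scene")["color"];a=robot.capture("top")["color"]
cv2.imwrite("pics/h1.png",np.hstack([cv2.resize(b[90:240,120:260],(400,428)),cv2.resize(a[150:300,390:530],(400,428))]))
E
```

```text
False 11.0167 [ 0.4383 -0.1893  0.215 ] [ 0.96  0.34 -1.88]
```

View pics/h1.png

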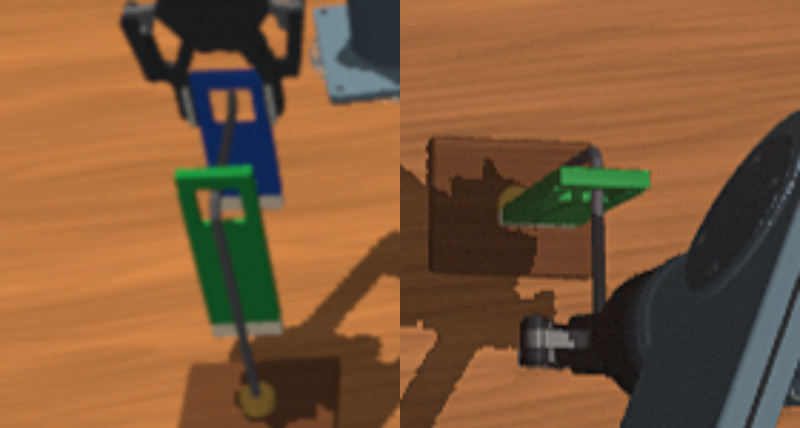

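The bar enters the blue window near its centre (232,105), with no contact force. I'll carry on in, lower and release.

```bash
python3 - <<'E'
from bench import robot
from h import *
f=robot.line_to(at(.032,.215),max_speed=.08,until_force=6)
o=robot.get_obs();print(f,np.round(o["wrist_force"],2))
f2=robot.line_to(at(.032,.192),max_speed=.03,until_force=3)
o=robot.get_obs();print(f2,o["clock"],np.round(o["tcp_pos"],4),np.round(o["wrist_force"],2))
robot.move_gripper(.08)
robot.wait(.3)
robot.line_to(at(.032,.34),max_speed=.15)
robot.movep([.5226,.1328,.28],[180,0,17])
o=robot.get_obs();print(o["clock"])
b=robot.capture("scene")["color"];a=robot.capture("top")["color"]
cv2.imwrite("pics/h2.png",np.hstack([cv2.resize(b[90:240,120:260],(400,428)),cv2.resize(a[150:300,390:530],(400,428))]))
E
```

```text
False [ 1.11  0.44 -0.6 ]
True 12.775 [ 0.5107 -0.2005  0.1975] [-1.38  0.79  3.31]
15.8333
```

View pics/h2.png

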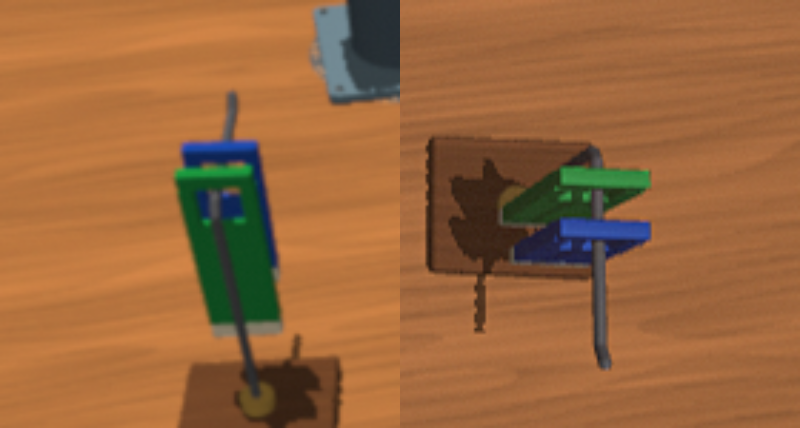

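Blue hangs upright on the bar in front of green (top view, 600,235) with room left before the tip. Yellow is next.

```bash
python3 - <<'E'
from bench import robot
from h import *
robot.line_to([.5226,.1328,.062],until_force=8)
robot.move_gripper(.04)
o=robot.get_obs();print(o["clock"],o["gripper_width"],np.round(o["wrist_force"],2),np.round(o["tcp_pos"],4))
robot.line_to([.5226,.1328,.28])
robot.movep(at(.19,.33),H)
robot.line_to(at(.19,.215),max_speed=.2)
f=robot.line_to(at(.105,.215),max_speed=.08,until_force=5)
o=robot.get_obs();print(f,o["clock"],o["gripper_width"],np.round(o["wrist_force"],2))
b=robot.capture("scene")["color"];a=robot.capture("top")["color"]
cv2.imwrite("pics/h3.png",np.hstack([cv2.resize(b[90:240,120:260],(400,428)),cv2.resize(a[150:300,390:530],(400,428))]))
E
```

```text
17.875 0.0552258654027396 [-0.25 -0.47  6.2 ] [0.5232 0.1328 0.0628]
False 22.75 0.05531206072115714 [ 0.05 -0.04 -0.32]
```

View pics/h3.png

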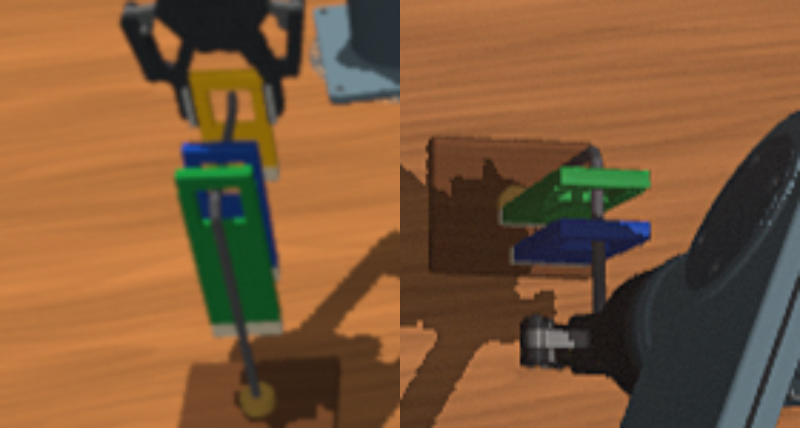

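Yellow is threaded over the tip the same way (bar end at 232,100 in its window), and blue and green haven't moved.

```bash
python3 - <<'E'
from bench import robot
from h import *
f=robot.line_to(at(.066,.215),max_speed=.06,until_force=6)
f2=robot.line_to(at(.066,.192),max_speed=.03,until_force=3)
o=robot.get_obs();print(f,f2,o["clock"],np.round(o["tcp_pos"],4),np.round(o["wrist_force"],2))
robot.move_gripper(.08)
robot.wait(.3)
robot.line_to(at(.066,.34),max_speed=.15)
robot.movep([.4,.15,.35],[180,0,17])
robot.wait(1)
b=robot.capture("scene")["color"];a=robot.capture("top")["color"]
cv2.imwrite("pics/h4.png",np.hstack([cv2.resize(b[90:240,120:260],(400,428)),cv2.resize(a[150:300,390:530],(400,428))]))
print(robot.get_obs()["clock"])
E
```

```text
False True 24.2417 [ 0.4771 -0.1953  0.1975] [-0.52 -0.25  4.46]
28.45
```

View pics/h4.png

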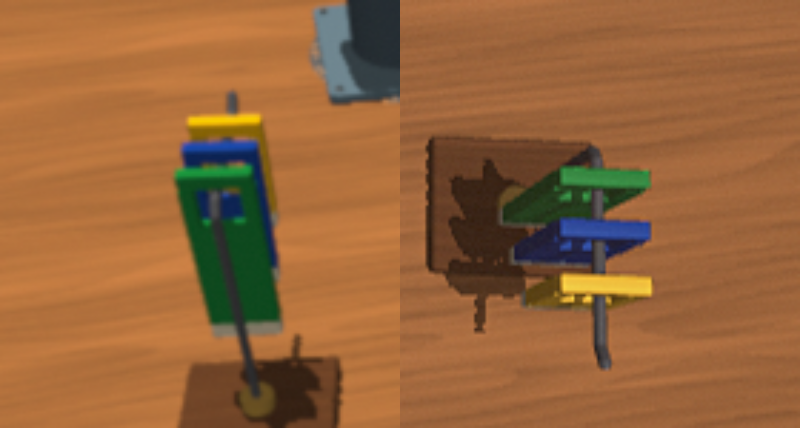

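All three hang upright and evenly spaced on the bar (top view: green 605,180; blue 605,232; yellow 605,286), and the arm is clear.

```bash
python3 -c "
from bench import robot
print(robot.job_done())"
```

```text
the job is handed in; nothing more can be done
None
```

The job is handed in: green, blue and yellow hang released on the bar in that order from post to tip, with the arm clear at about 28 s; the hand-in call returned no verdict.

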